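# Fetch the cassette behind the dispenser and square it on the registration plate

### The job

The cassette we want lies in the rack lane behind the tape dispenser: slide the dispenser aside, clear of that lane and still standing on its base, then draw the cassette out of its lane and lay it on the registration plate. Press it down flat on the plate and, keeping it pressed down, slide it fully home until it bears firmly first on the long rail and then, moved along the rail, on the end stop; leave it there. Be gentle with the cassette and leave everything else where it is.

Things in the scene. Friction and masses are not known exactly. Their poses are not given: they have to be found in the camera images.
- cassette: the wanted substrate cassette: a flat closed aluminium box, 90 (its x) x 60 (its y) x 14 mm high, plain top, about 0.25 kg, same both ways round. Origin at the centre of its underside. At the start it lies in the rack lane behind the tape dispenser, on the 2 mm rack floor. Its faces are smooth and slide more easily on rack and plate (friction about 0.2) than under gripper pads (0.6 or more).
- spare: a second cassette, the same in every way, in the other lane of the rack; stays where it is.
- rack: fixed two-lane rack of bent steel sheet. Origin at table level, on the middle wall; its x runs along the lanes, from the open mouth (x = -75 mm) to the back wall (x = +80 mm). Two lanes 66 mm wide, centred at y = +34.5 and -34.5 mm, walls 3 mm thick and 32 mm high, open above and at the mouth, floor 2 mm thick. A lane leaves only 3 mm beside a cassette, but 45 to 60 mm free behind it.
- dispenser: black desk tape dispenser with a heavy base, about 0.7 kg, standing on the table right before the mouth of the lane. Base 120 (its x, which at the start lies across the lane) x 56 x 26 mm high, tape roll and cheeks up to 91 mm. Origin at the centre of its underside.
- plate: fixed black registration plate on the table, 240 (its x) x 220 (its y) x 20 mm thick; cassettes are squared up on its flat top. Origin at the centre of its underside, so its top is at z = 20 mm.
- rail: the long steel rail bolted on the plate, 175 mm along the plate's x, 12 mm wide, 10 mm high. Origin at the centre of its underside (plate x = -8, y = -94 mm). A cassette's 90 mm side goes against its inner face, at plate y = -88 mm.
- end_stop: the short steel end stop bolted on the plate, 12 mm along the plate's x, 44 mm along its y, 10 mm high. Origin at the centre of its underside (plate x = +94, y = -53 mm). A cassette's 60 mm end goes against its inner face, at plate x = +88 mm, so a cassette fully home has its centre at plate x = +43, y = -58 mm.
- dish: small round clear sample dish, 58 mm across, 14 mm high, standing on the registration plate near its free corner (plate x about -80, y about +75 mm). Origin under its centre.
- bottle: small amber bottle, 50 mm across, 110 mm high, behind the rack. Origin under its centre.
- objective: steel microscope objective standing on its wide end, 33 mm across, 50 mm high, between robot and plate. Origin under its centre.
- tweezers: steel tweezers lying beyond the plate, 130 mm long (its x), 6 mm high. Origin at the middle of the underside.
- pen_block: white block with a red pen on it, 70 x 45 x 34 mm high, between robot and plate. Origin at the centre of its underside.
There are look-alikes about, which are no part of the job. Several things look just like the dispenser: the one meant starts farthest to the robot's right. What is shaped like the cassette but green is not meant.

How it is judged:
By the outcome, as a careful person would: the job done as asked, in the order asked, and still so for the second after the job is handed in, with the robot touching nothing.
It also fails if it takes over 72 s, if anything falls off the work surface, if the arm or the gripper's body presses on something with over 40 N, if the wrist force passes 120 N, or if a joint passes its speed limit or range.

### The arm

A 7-joint arm with a two-finger parallel gripper is mounted at the origin on the work surface. World frame = base frame: x ahead of the robot, y to its left, z up, the work surface at z = 0. Lengths are in m, angles in rad, forces in N, time in s.
With the tool pointing down it reaches from about 0.35 to 0.9 m from the base axis. Payload 19.9 kg.
Tool frame: the origin (TCP) lies at the very end of the fingers, on their centre line; the grasp point (between the pads) lies arm.grasp_offset behind it (arm.grasp_offset is the distance from the TCP to the grasp point, in m); z points along the fingers, y is the line along which they close (so a half turn about z gives the same grasp; the last joint's range is limited). The gripper opens to 85 mm and grips with 20 to 120 N. Pads are 22 mm wide; open, the fingers measure 114 mm over their backs; the gripper's body (76 mm by 85 mm) begins 54 mm behind the grasp point. The pads swing forward as they close: fully open they stand 13 mm farther back than shut.
Start: joints at [-1.21, 0.417, -0.01, 1.614, 0.005, 1.111, -0.053], TCP at [0.245, 0.575, 0.231] pointing down, gripper open.
Joint ranges: [-2.81, 2.81], [-0.39, 2.02], [-1.27, 1.25], [0.06, 2.57], [-1.19, 4.33], [0.19, 2], [-2.82, 2.82]. Speed limits (rad/s): [1.89, 1.89, 2.39, 2.39, 3.01, 3.01, 3.01].

### API

Orientations are given as a rotation vector (axis times angle).
In Python, from workcell import arm gives the robot as it stands. Calls block until the motion is done:
- arm.move_ptp(position, orientation): joint-space move of the TCP to a pose.
- arm.line_to(position, attitude=None, velocity=0.15): straight line of the TCP; attitude=None keeps the orientation; velocity is the mean speed in m/s.
- arm.movej(angles): joint-space move.
- arm.set_gripper(opening): finger opening in m; the grip force is fixed at half the most; returns when the fingers have stopped.
- arm.wait(seconds).
- arm.ik(position, orientation): joint angles nearest the present ones, or None.
- arm.read_state(): the state.
- arm.read_camera(name): name is "scene" or "top"; returns a dict with "pixels" (384x512x3 uint8, blue, green, red), "mtx" (3x3 intrinsics, pixels), "R" (3x3) and "t" (3): a world point X has camera coordinates R X + t. Camera axes: x right, y down, z forward; pixel columns grow to the right and rows downward; lengths in m; the calibration is good to about 2 mm. A picture is of the moment at which its call begins. There is no depth.
A pose or a line that the arm cannot do raises arm.IKError and nothing moves.
- arm.finish_job(): hands the job in; it is judged then, once.
The state is a dict: "t": time; "joint_positions": joint angles; "qd": joint speeds; "effort": joint torques, N m; "eef_pos": TCP position; "ee_rot": TCP orientation; "wrist_force": force on the tool from outside, world axes, zero at the start; "ft_torque": the same for the moment, N m; "width": finger opening in m; "gripper_force": force on a finger pad.
Only numpy, scipy, OpenCV 4.12 (cv2) and the standard library are available. Lean on these libraries where they do the work, as an engineer would, in place of code of your own. Each camera call takes 0.05 s, during which the arm holds its last target. There are 200 camera calls.

## Working session

There is one attempt and no reset: what is moved stays moved. The work goes in short steps, each a Python script; the robot and the scene stay as the last script left them, time stands still between calls to the robot, and variables do not carry over. Pictures are saved under pics/ and viewed, at most 10 in all, crops included, and the job is handed in when it is done.

```bash
ls && mkdir -p pics
python3 - <<'E'
from workcell import arm
import cv2,numpy as np
for n in("scene","top"):
    c=arm.read_camera(n); cv2.imwrite(f"pics/{n}0.png",c["pixels"]); np.savez(f"{n}.npz",**{k:c[k] for k in("mtx","R","t")}); print(n,c["mtx"],c["R"],c["t"])
s=arm.read_state();print(s, arm.grasp_offset)
E
```

```text
pics
scene [[422.0360625    0.         254.32771684]
 [  0.         422.0360625  186.00582194]
 [  0.           0.           1.        ]] [[-0.26652328  0.96382186 -0.00357326]
 [ 0.58154913  0.15785567 -0.798049  ]
 [-0.76861301 -0.21477667 -0.60258197]] [ 0.07696525 -0.27543417  1.35703826]
top [[423.08632564   0.         249.94641021]
 [  0.         423.08632564 195.97538148]
 [  0.           0.           1.        ]] [[-0.00891148 -0.99995422 -0.00348364]
 [-0.99515177  0.00920982 -0.09791902]
 [ 0.09794662  0.00259414 -0.99518829]] [0.0689652  0.51595823 1.09534848]
{'t': 0.1, 'joint_positions': array([-1.20945866,  0.41790093, -0.01031406,  1.61412631,  0.00470577,
        1.11067623, -0.05298453]), 'qd': array([ 1.42564668e-03, -1.14248182e-03,  3.80770693e-05, -2.58274905e-03,
       -1.01354797e-03,  1.17446918e-03, -4.36565334e-04]), 'effort': array([ 5.14330372e-05, -8.65823293e+01,  6.79388568e-01, -4.35637987e+01,
        1.90730958e-02,  4.81510564e-03,  2.97704082e-05]), 'eef_pos': array([0.24490022, 0.5746811 , 0.23072592]), 'ee_rot': array([-6.28423677e-01, -3.07796218e+00,  1.69476258e-03]), 'wrist_force': array([0.11904705, 0.17239025, 0.1424988 ]), 'ft_torque': array([-0.00264351, -0.00533297, -0.0048811 ]), 'gripper_force': 0.0, 'width': 0.08537289607860346} 0.0187
```

View pics/top0.png

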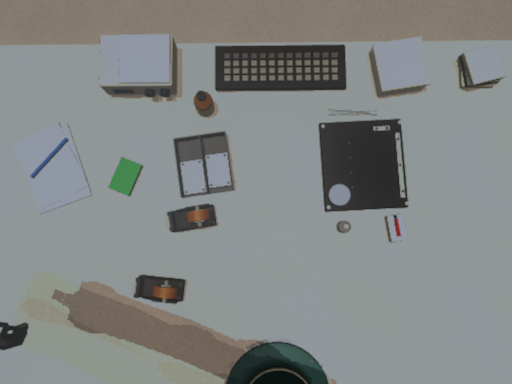

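View pics/scene0.png

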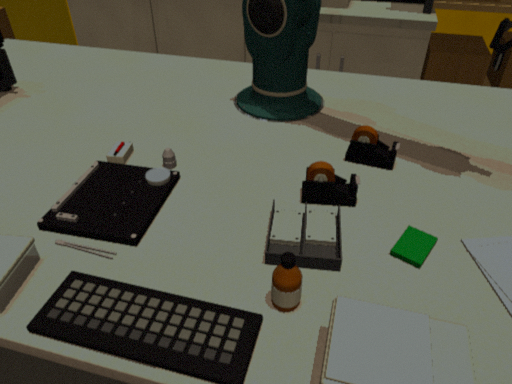

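Top view: two look-alike dispensers, at (192,217) and (160,289). The one farthest to the robot's right (larger column) is (192,217), and it stands before the rack's left lane. Cassette candidates are the left lane (193,177), the right lane (218,170, the spare) and the green box (125,176, not meant). I choose the left-lane cassette and will check it in a close crop.

```bash
cat > h.py <<'E'
import numpy as np, cv2
from scipy.spatial.transform import Rotation as Ro
def cal(n="top"): c=np.load(f"{n}.npz"); return c["mtx"],c["R"],c["t"]
def px2w(uv,z,n="top"):
    K,R,t=cal(n); d=R.T@np.linalg.solve(K,[uv[0],uv[1],1.]); o=-R.T@t
    return o+d*(z-o[2])/d[2]
def w2px(X,n="top"):
    K,R,t=cal(n); p=K@(R@np.asarray(X,float)+t); return p[:2]/p[2]
def down(a):  # tool z down, tool y (closing line) along world angle a
    y=np.array([np.cos(a),np.sin(a),0]); z=np.array([0,0,-1.]); return Ro.from_matrix(np.c_[np.cross(y,z),y,z]).as_rotvec()
E
python3 - <<'E'
import cv2,numpy as np
t=cv2.imread("pics/top0.png")
a=cv2.resize(t[125:240,160:240],None,fx=5,fy=5,interpolation=cv2.INTER_CUBIC)
b=cv2.resize(t[110:225,312:412],None,fx=4,fy=5,interpolation=cv2.INTER_CUBIC)
im=np.hstack([a,b]);print(im.shape);cv2.imwrite("pics/c1.png",im)
E
```

```text
(575, 800, 3)
```

View pics/c1.png

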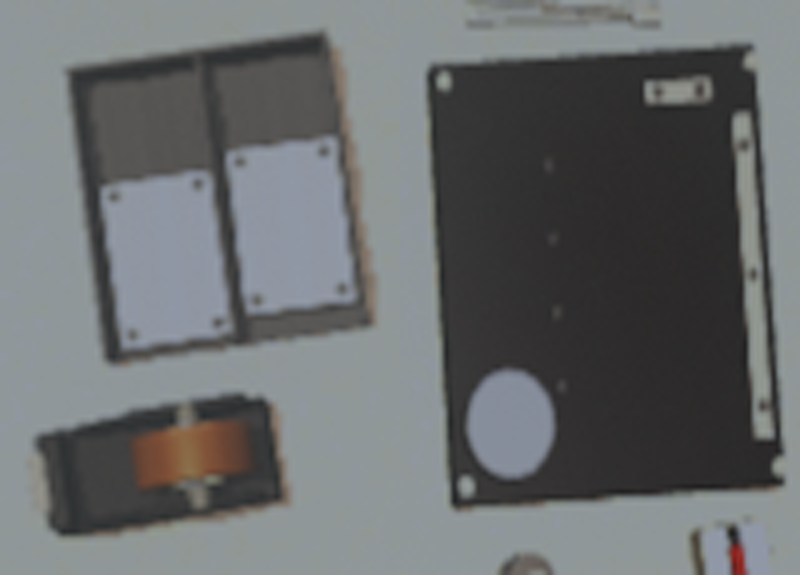

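The crop confirms it. The dispenser at (192,217) stands in front of the left lane, whose silver cassette has crop corners (100,187), (208,170), (235,335), (122,350). The plate shows its rail on the right and its end stop at the far end. Next I fit the poses.

Run:
```python
from h import *
L=lambda x,y:(160+x/5-.4,125+y/5-.4)
Rr=lambda x,y:(312+(x-400)/4-.4,110+y/5-.4)
def fit(name,pts,z,sx,sy):  # pts order: model corners (+,+),(+,-),(-,-),(-,+)
    W=np.array([px2w(p,z)[:2] for p in pts]); M=np.array([[1,1],[1,-1],[-1,-1],[-1,1]])*[sx/2,sy/2]
    c=W.mean(0); A=W-c; th=np.arctan2((M[:,0]*A[:,1]-M[:,1]*A[:,0]).sum(),(M*A).sum())
    R=np.array([[np.cos(th),-np.sin(th)],[np.sin(th),np.cos(th)]])
    print(name,c.round(4),"th",round(th,4),"res mm",(1e3*(A-M@R.T)).round(1).tolist(),"sides",[round(float(np.linalg.norm(W[i]-W[i-1])),4) for i in range(4)]);return c,th
# far = +x, left = +y
c,th=fit("rackctr",[L(70,70),L(325,35),L(373,322),L(110,360)],.032,.158,.141)
fit("cass",[L(100,187),L(208,170),L(235,335),L(122,350)],.016,.09,.06)
fit("spare",[L(225,152),L(335,137),L(358,300),L(242,318)],.016,.09,.06)
fit("plate",[Rr(430,66),Rr(752,46),Rr(783,484),Rr(453,507)],.020,.24,.22)
fit("disp",[L(40,435),L(268,400),L(288,500),L(60,535)],.026,.056,.120)
fit("rail",[Rr(732,112),Rr(750,112),Rr(775,438),Rr(755,440)],.030,.175,.012)
fit("stop",[Rr(643,82),Rr(710,77),Rr(712,102),Rr(645,105)],.030,.012,.044)
for n,p,z in(("dish",Rr(510,423),.014+.02),("obj",(344,227),.05),("pen",(396,228),.034),("tweez",(353,112),.006),("bottle",(203,100),.08),("disp2",(160,289),.03),("green",(125,176),.014)): print(n,px2w(p,z).round(3))
from workcell import arm
```

```text
rackctr [0.603  0.1868] th 0.1429 res mm [[0.6, -1.1], [-1.7, 2.2], [-0.1, -0.1], [1.2, -1.0]] sides [0.1575, 0.1374, 0.1567, 0.14]
cass [0.5711 0.2171] th 0.1464 res mm [[0.0, -0.4], [-0.0, 0.8], [-0.6, -0.7], [0.6, 0.3]] sides [0.0893, 0.0588, 0.0908, 0.0609]
spare [0.5888 0.1506] th 0.1241 res mm [[-0.0, -0.3], [0.2, -0.2], [0.7, -1.1], [-1.0, 1.6]] sides [0.0907, 0.0599, 0.0896, 0.0628]
plate [ 0.5996 -0.2385] th 0.0421 res mm [[-0.5, -1.1], [-0.8, 0.7], [1.1, 0.6], [0.2, -0.2]] sides [0.2393, 0.2183, 0.238, 0.2192]
disp [0.4594 0.2164] th 0.1534 res mm [[-0.8, 2.0], [-1.7, 0.2], [0.7, -1.8], [1.8, -0.5]] sides [0.0539, 0.1217, 0.0539, 0.1211]
rail [ 0.5965 -0.3343] th 0.0468 res mm [[0.8, 0.0], [0.2, 0.0], [-0.3, -0.6], [-0.7, 0.6]] sides [0.1765, 0.012, 0.1755, 0.0132]
stop [ 0.696  -0.2882] th 0.0406 res mm [[0.3, 0.7], [0.8, -0.3], [-0.9, -0.6], [-0.3, 0.3]] sides [0.0126, 0.045, 0.0137, 0.0449]
dish [ 0.518 -0.17   0.034]
obj [ 0.432 -0.177  0.05 ]
pen [ 0.428 -0.316  0.034]
tweez [ 0.748 -0.221  0.006]
bottle [0.761 0.183 0.08 ]
disp2 [0.277 0.299 0.03 ]
green [0.575 0.4   0.014]
```

Every fit matches the given sizes to about 2 mm. My plan is to grip the dispenser by its roll and slide it about 115 mm left along its own axis.

Run:
```python
from h import *
from workcell import arm
p=px2w((160+191/5-.4,125+456/5-.4),.065)[:2]; th=.15
ex,ey=np.array([np.cos(th),np.sin(th)]),np.array([-np.sin(th),np.cos(th)])
d=p-[.4594,.2164]; print("roll",p,"rel disp (fwd,left)",d@ex,d@ey)
for a in(th,th+np.pi):
    q=arm.ik([*p,.2],down(a)); print(a,None if q is None else q.round(2))
best=min((a for a in(th,th+np.pi) if arm.ik([*p,.2],down(a)) is not None),key=lambda a:np.abs(arm.ik([*p,.2],down(a))-arm.read_state()["joint_positions"]).max())
arm.move_ptp([*p,.17],down(best)); print("t",arm.read_state()["t"])
arm.line_to([*p,.055],velocity=.2)
s=arm.read_state();print(s["t"],s["wrist_force"].round(1),s["eef_pos"].round(4))
arm.set_gripper(0.0)
s=arm.read_state();print(s["t"],s["wrist_force"].round(1),"w",s["width"],s["gripper_force"])
if s["width"]>.008:
    g=p+.115*ey
    arm.line_to([*g,.055],velocity=.12)
    s=arm.read_state();print(s["t"],s["wrist_force"].round(1),"w",s["width"],s["eef_pos"].round(4))
    cv2.imwrite("pics/t1.png",arm.read_camera("scene")["pixels"])
```

```text
roll [0.46321267 0.19730642] rel disp (fwd,left) 0.0009165500102521657 -0.01944893336274291
0.15 [-0.8   0.25  0.39  1.96 -0.11  0.96 -0.21]
3.291592653589793 [-0.37  0.24 -0.11  1.94  0.03  0.96  2.8 ]
t 1.7167
2.4417 [-0.  -0.   0.2] [0.4636 0.1977 0.0557]
2.8583 [-4.8 -1.7 18. ] w 0.05364495462347976 59.43442404270172
3.9667 [ 1.  -4.8 14.7] w 0.053621578705847134 [0.4472 0.3109 0.0565]
```

View pics/t1.png

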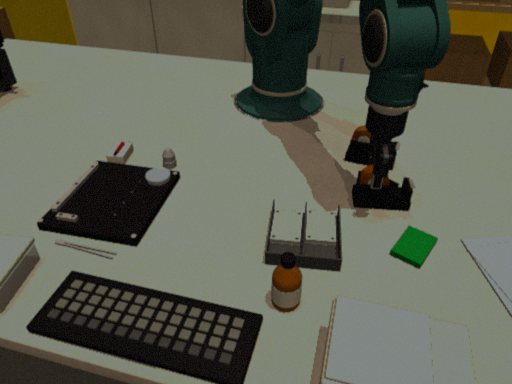

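The dispenser slid left while standing on its base (now at about (382,192)), and the green box at (414,247) is untouched. Next I release it, go behind the cassette and push it out of the mouth.

Run:
```python
from h import *
from workcell import arm
def rep(m):
    s=arm.read_state();print(m,round(s["t"],2),s["wrist_force"].round(1),"w",round(s["width"],4),s["eef_pos"].round(4))
arm.set_gripper(.085); rep("open")
e=arm.read_state()["eef_pos"]; arm.line_to([e[0],e[1],.17],velocity=.25)
th=.144; ex=np.array([np.cos(th),np.sin(th)]); c=np.array([.5711,.2171])
best=min((a for a in(th+np.pi/2,th-np.pi/2) if arm.ik([*c,.2],down(a)) is not None),key=lambda a:np.abs(arm.ik([*c,.2],down(a))-arm.read_state()["joint_positions"]).max()); print("a",best)
s=c+.075*ex
arm.move_ptp([*s,.12],down(best)); arm.set_gripper(.015); rep("above")
arm.line_to([*s,.007],velocity=.15); rep("down")
arm.line_to([*(c-.009*ex),.007],velocity=.07); rep("pushed")
arm.line_to([*(c-.006*ex),.007],velocity=.1)
arm.line_to([*(c-.006*ex),.13],velocity=.25); rep("up")
cv2.imwrite("pics/t2.png",arm.read_camera("top")["pixels"])
a=cv2.imread("pics/t2.png")[120:270,120:270]; cv2.imwrite("pics/c2.png",cv2.resize(a,None,fx=4,fy=4,interpolation=cv2.INTER_CUBIC))
```

```text
open 4.44 [ 0.2 -1.   0.1] w 0.0851 [0.446  0.3111 0.055 ]
a -1.4267963267948967
above 6.75 [-0.3 -0.2  0.5] w 0.0152 [0.6453 0.2279 0.12  ]
down 7.65 [-0.1 -0.5  0. ] w 0.0147 [0.646  0.2279 0.008 ]
pushed 9.0 [-0.6  0.1  0.1] w 0.0153 [0.5625 0.2158 0.007 ]
up 9.89 [-0.5  0.2 -0.9] w 0.0151 [0.565  0.2164 0.1303]
```

View pics/c2.png

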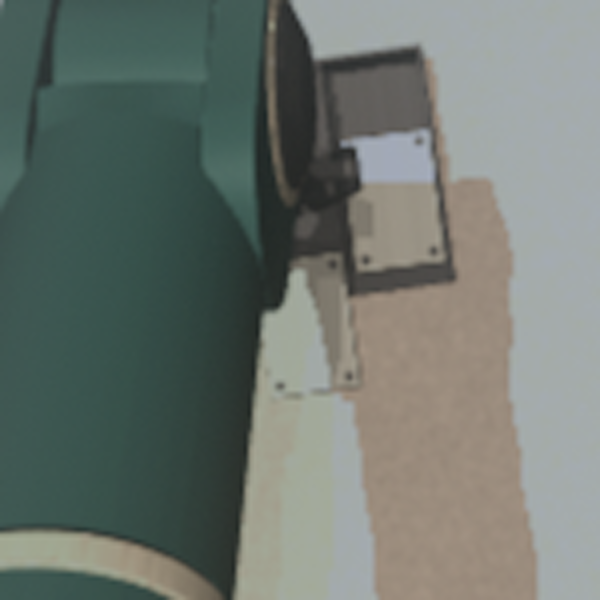

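The cassette sticks out of the lane, with its front corners at crop (362,386) and (268,398) and its rear about 25 mm still inside. The dispenser is hidden by the arm. I locate the centre, grasp a little forward of it so the fingers clear the walls, and draw it out.

Run:
```python
from h import *
from workcell import arm
def rep(m):
    s=arm.read_state();print(m,round(s["t"],2),s["wrist_force"].round(1),"w",round(s["width"],4),s["eef_pos"].round(4),round(float(s["gripper_force"]),1))
th=.144; ex=np.array([np.cos(th),np.sin(th)]); ey=np.array([-ex[1],ex[0]]); c0=np.array([.5711,.2171])
P=lambda x,y:px2w((120+x/4-.4,120+y/4-.4),.014)[:2]
fr,fl=P(362,386),P(268,398); print("front width",np.linalg.norm(fl-fr))
m=(fr+fl)/2+.045*ex; print("centre rel c0",(m-c0)@ex,(m-c0)@ey)
x=(m-c0)@ex
if -.08<x<-.05:
    g=c0+(x-.008)*ex+ey*(m-c0)@ey/2
    print("g",g, "rack x",-.024+x-.008)
    arm.line_to([*g,.11],velocity=.2); arm.set_gripper(.078); 
    arm.line_to([*g,.003],velocity=.15); rep("down")
    arm.set_gripper(0); rep("grip")
    if arm.read_state()["width"]>.05:
        arm.line_to([*(g-.05*ex),.006],velocity=.1); rep("drawn")
        arm.line_to([*(g-.05*ex),.14],velocity=.2); rep("lift")
        for n in("top","scene"): cv2.imwrite(f"pics/{n}3.png",arm.read_camera(n)["pixels"])
a,b=cv2.imread("pics/top3.png")[120:320,110:260],cv2.imread("pics/scene3.png")[100:300,250:450]
f=lambda i:cv2.resize(i,None,fx=2.2,fy=2.2,interpolation=cv2.INTER_CUBIC)
cv2.imwrite("pics/c3.png",np.hstack([f(a),f(b)]))
```

```text
front width 0.06304262284026961
centre rel c0 -0.06601198999985006 0.0011037043714153616
g [0.49307573 0.20170076] rack x -0.09801198999985006
down 11.97 [0.3 1.  0.1] w 0.078 [0.4935 0.2017 0.0037] 0.0
grip 12.29 [-3.4  5.8  9.7] w 0.0587 [0.4934 0.2033 0.0042] 60.7
drawn 12.94 [ 0.7  0.2 -3.3] w 0.0583 [0.4444 0.1949 0.0064] 63.1
lift 13.76 [ 1.1 -0.5 -3.6] w 0.0585 [0.4432 0.1945 0.1392] 63.4
```

View pics/c3.png

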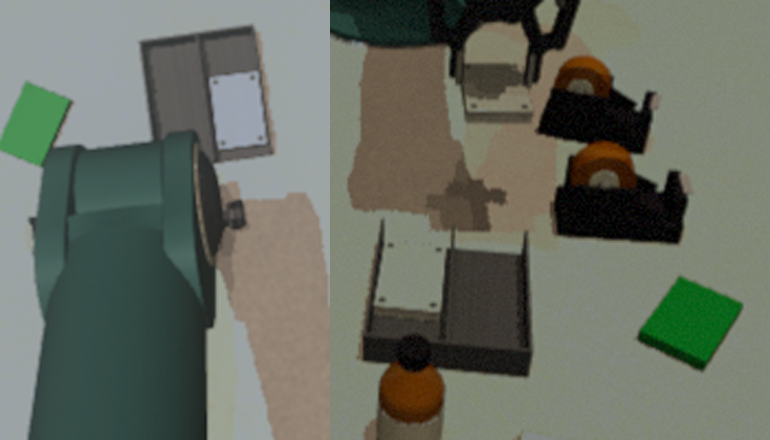

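The cassette is held level at crop (497,95), width 58.5 mm. Its lane is empty, the spare is unmoved, and the dispenser stands at (620,205), well clear of the lane. Now I lay the cassette on the plate, short of the rail and stop.

```bash
cat >> h.py <<'E'
O=np.array([.6000,-.2390]); TP=.0425
PX=np.array([np.cos(TP),np.sin(TP)]); PY=np.array([-PX[1],PX[0]])
pl=lambda x,y:O+x*PX+y*PY
E
python3 - <<'E'
from h import *
from workcell import arm
def rep(m):
    s=arm.read_state();print(m,round(s["t"],2),s["wrist_force"].round(1),"w",round(s["width"],4),s["eef_pos"].round(4),round(float(s["gripper_force"]),1))
g=pl(.010,-.028); A=down(TP-np.pi/2)
arm.line_to([*g,.12],attitude=A,velocity=.25); rep("over")
arm.line_to([*g,.032],velocity=.15); rep("near")
for z in(.027,.0255,.0245,.0235,.0225):
    arm.line_to([*g,z],velocity=.04); rep(z)
    if arm.read_state()["wrist_force"][2]>1: break
arm.set_gripper(.072); rep("open")
arm.line_to([*g,.09],velocity=.2); arm.set_gripper(0); rep("up")
for n in("top","scene"): cv2.imwrite(f"pics/{n}4.png",arm.read_camera(n)["pixels"])
a,b=cv2.imread("pics/top4.png")[100:240,310:420],cv2.imread("pics/scene4.png")[140:260,30:210]
f=lambda i:cv2.resize(i,(400,500) if i is a else (400*180//180,267),interpolation=cv2.INTER_CUBIC)
B=np.zeros((500,400,3),np.uint8); B[:267]=f(b)
cv2.imwrite("pics/c4.png",np.hstack([f(a),B]))
E
```

```text
over 15.97 [-0.4 -0.  -3.7] w 0.0583 [ 0.6113 -0.2655  0.12  ] 63.4
near 16.71 [ 0.2 -0.5 -2.6] w 0.0582 [ 0.6115 -0.2669  0.0328] 63.4
0.027 16.98 [ 0.3 -0.1 -2.9] w 0.0581 [ 0.6113 -0.2665  0.0273] 63.4
0.0255 17.23 [-0.8 -0.1 -3.1] w 0.0582 [ 0.6112 -0.2665  0.0255] 63.4
0.0245 17.48 [-0.2  0.3 -3.1] w 0.0582 [ 0.6111 -0.2665  0.0244] 63.4
0.0235 17.73 [ 0.1  1.  -1.1] w 0.0586 [ 0.6113 -0.2667  0.0236] 63.6
0.0225 17.98 [ 0.7 -0.5  5.7] w 0.0579 [ 0.6117 -0.2669  0.0231] 65.5
open 18.27 [-0.  -0.4 -0.1] w 0.0721 [ 0.6111 -0.2665  0.0224] 0.0
up 19.43 [-0.6 -0.2 -0.2] w 0.0001 [ 0.6112 -0.2666  0.09  ] 0.0
```

View pics/c4.png

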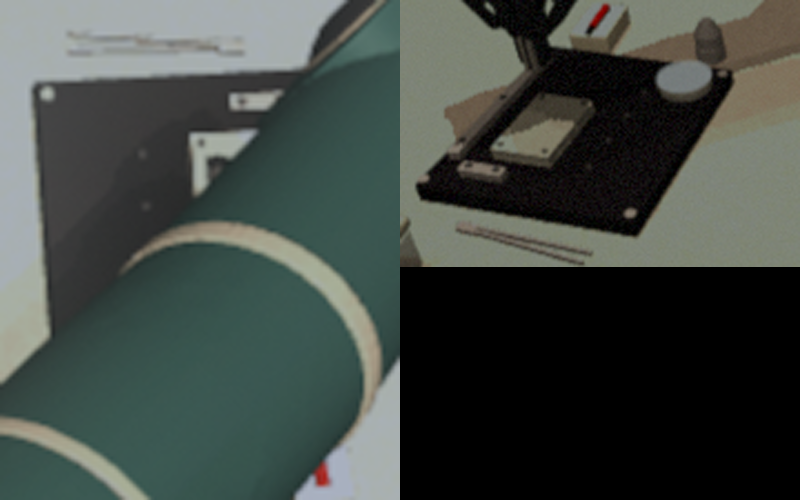

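The cassette lies flat on the plate. Its far-left corner is at top-crop (190,132), short of the end stop at (258,100), and the scene crop shows a gap to both rail and stop. Now I press with shut fingers and slide it to the rail, watching the force.

```bash
cat >> h.py <<'E'
from workcell import arm
def F():
    s=arm.read_state(); w=s["wrist_force"]; e=s["eef_pos"]; d=e[:2]-O
    return np.array([s["t"],w[:2]@PX,w[:2]@PY,w[2],1e3*d@PX,1e3*d@PY,1e3*e[2]])
def press(x,y,z,lo=15,hi=22,v=.04):
    arm.line_to([*pl(x,y),z],velocity=v); f=F()
    z+= -.0004 if f[3]<lo else .0004 if f[3]>hi else 0
    print(np.r_[1e3*x,1e3*y,1e3*z,f].round(1)); return f,z
E
python3 - <<'E'
from h import *
w=px2w((310+190*.275-.4,100+132*.28-.4),.034)[:2]-O; print("corner plate",w@PX,w@PY,"expect .063,.002")
x,y=.018,-.028
arm.line_to([*pl(x,y),.04],velocity=.15)
z=.0345
for i in range(12):
    f,_=press(x,y,z)
    if f[3]>17: break
    z-=.0006
for y in np.arange(-.033,-.0535,-.005): f,z=press(x,y,z)
for y in np.arange(-.055,-.0645,-.001):
    f,z=press(x,y,z)
    if f[2]>9 : break
print("y",y,"z",z)
E
```

```text
corner plate 0.07204762102286905 0.0007781217664875633 expect .063,.002
[ 18.  -28.   34.1  20.3  -0.2  -0.6   0.5  18.1 -28.   34.8]
[ 18.  -28.   33.5  20.6   0.3   1.1   3.2  18.2 -28.   34.2]
[ 18.  -28.   32.9  20.8  -1.7   0.8   9.4  18.4 -28.3  34.1]
[ 18.  -28.   32.7  21.1  -3.4   1.7  16.6  18.7 -28.5  34.1]
[ 18.  -28.   32.5  21.3  -3.5   2.3  22.3  19.  -28.7  34.1]
[ 18.  -33.   32.1  21.6   0.4   0.2  18.8  19.3 -34.   34. ]
[ 18.  -38.   32.1  21.9   0.5   0.2  18.4  19.4 -39.1  34.1]
[ 18.  -43.   32.1  22.1   1.7  -0.3  17.1  19.4 -44.1  34.1]
[ 18.  -48.   32.1  22.4   0.7   0.4  18.3  19.4 -49.1  34.1]
[ 18.  -53.   32.1  22.7   1.   -0.   18.2  19.4 -54.1  34.1]
[ 18.  -55.   32.1  22.9   0.9   1.4  18.8  19.4 -55.7  34.1]
[ 18.  -56.   32.1  23.2   0.9   3.   20.9  19.5 -56.5  34.1]
[ 18.  -57.   32.1  23.4   0.1   3.4  21.4  19.6 -57.2  34.1]
[ 18.  -58.   32.1  23.7   0.4   6.2  20.8  19.7 -57.9  34.1]
[ 18.  -59.   32.5  23.9  -0.8   6.5  22.3  19.8 -58.6  34.1]
[ 18.  -60.   32.5  24.2   0.2   5.5  18.   19.5 -59.7  34.1]
[ 18.  -61.   32.5  24.4   0.4   5.4  17.1  19.5 -60.6  34.1]
[ 18.  -62.   32.5  24.7   0.1   6.1  18.   19.5 -61.5  34.1]
[ 18.  -63.   32.5  24.9   0.6   6.9  17.9  19.5 -62.6  34.1]
[ 18.  -64.   32.5  25.2   0.2   6.4  17.6  19.5 -63.5  34.1]
y -0.064 z 0.03249999999999999
```

Run:
```python
from h import *
b=arm.read_camera("scene")["pixels"]; cv2.imwrite("pics/s5.png",b)
cv2.imwrite("pics/c5.png",cv2.resize(b[150:245,35:185],None,fx=5.3,fy=5.3,interpolation=cv2.INTER_CUBIC))
for n,p in dict(home_nearstop_rail=(88,-88),home_stop_free=(88,-28),railend=(79.5,-88)).items():
    q=w2px([*pl(p[0]/1e3,p[1]/1e3),.034],"scene"); print(n,((q+.4-[35,150])*5.3).round())
```

```text
home_nearstop_rail [ 93. 317.]
home_stop_free [231. 340.]
railend [106. 304.]
```

View pics/c5.png

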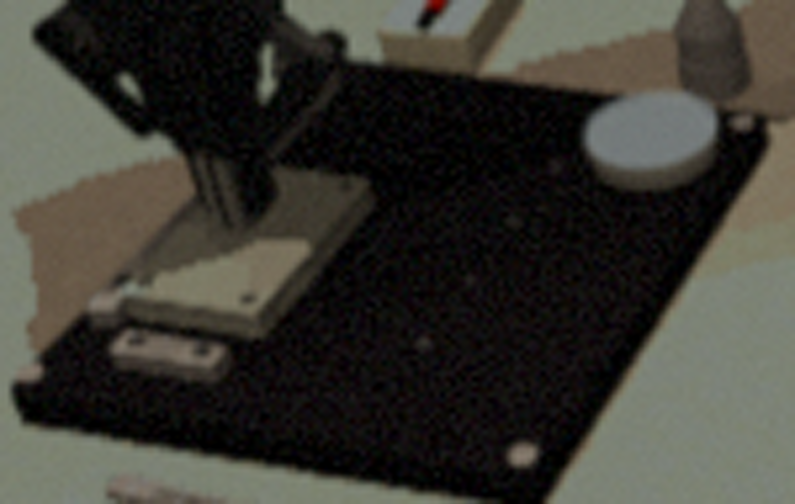

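The image shows the cassette beside the rail, with a gap still to the end stop. The force agrees: the rail reaction rose at y ≈ -57 mm, which matches the expected -58, and then levelled off. Next I press somewhat harder and slide along the rail to the stop.

Run:
```python
from h import *
y,z=-.065,.0321; kw=dict(lo=22,hi=29)
x=.018
for k in range(3): f,z=press(x,y-.0005*k,z,**kw)
y-=.001
for x in np.r_[np.arange(.021,.0311,.0025),np.arange(.032,.0485,.001)]:
    f,z=press(x,y,z,**kw)
    n=locals().get("n",0)+1 if f[1]<-5 else 0
    if n>=5: break
print(x,y,z)
```

```text
[ 18.  -65.   32.1  25.5  -0.8   8.   22.8  19.8 -64.5  34.1]
[ 18.  -65.5  32.1  25.7  -0.2   8.8  23.1  19.8 -64.9  34.1]
[ 18.  -66.   32.1  26.   -0.3   8.2  22.7  19.8 -65.4  34.1]
[ 21.  -66.   32.1  26.2  -2.1   6.9  22.4  22.4 -65.7  34. ]
[ 23.5 -66.   32.1  26.5  -3.3   6.9  23.6  24.7 -66.   34.1]
[ 26.  -66.   32.1  26.7  -3.8   6.5  23.5  27.2 -66.1  34.1]
[ 28.5 -66.   32.1  27.   -2.4   6.   23.5  29.7 -66.   34.1]
[ 31.  -66.   32.1  27.2  -2.7   6.2  22.2  32.2 -66.   34.1]
[ 32.  -66.   32.1  27.5  -4.2   6.4  23.4  33.  -66.   34.1]
[ 33.  -66.   32.1  27.7  -5.    6.6  23.7  33.9 -66.   34.1]
[ 34.  -66.   32.1  28.   -4.9   5.6  24.5  34.9 -66.   34. ]
[ 35.  -66.   32.1  28.2  -4.3   6.3  23.8  35.9 -66.1  34.1]
[ 36.  -66.   32.1  28.5  -5.7   6.   24.5  36.7 -66.1  34.1]
[ 37.  -66.   32.1  28.7  -6.1   5.   24.2  37.6 -66.5  34.1]
[ 38.  -66.   32.1  29.   -5.8   2.8  23.4  38.5 -66.8  34. ]
[ 39.  -66.   32.1  29.2  -6.9   1.5  22.5  39.3 -67.   34.1]
[ 40.  -66.   32.1  29.5  -6.4   2.5  22.9  40.2 -67.1  34.1]
0.04000000000000001 -0.066 0.0321
```

The stop reaction shows at tip x ≈ 36 mm, after 16 mm of travel along the rail, as expected from the corner measurement. I give a final firm push into rail and stop, lift straight up, move clear and look from above.

Run:
```python
from h import *
kw=dict(lo=26,hi=33); z=.0317
for x,y in((.040,-.068),(.041,-.069),(.042,-.0695),(.043,-.070),(.044,-.0705),(.0445,-.0715)): f,z=press(x,y,z,**kw)
arm.line_to([*pl(.0435,-.0705),.0345],velocity=.03); print(F().round(1))
arm.line_to([*pl(.0435,-.0705),.12],velocity=.15)
arm.move_ptp([.50,.08,.25],down(TP-np.pi/2)); print(F()[0])
t=arm.read_camera("top")["pixels"]; cv2.imwrite("pics/top6.png",t); cv2.imwrite("pics/scene6.png",arm.read_camera("scene")["pixels"])
cv2.imwrite("pics/c6.png",cv2.resize(t[112:197,340:412],None,fx=7,fy=7,interpolation=cv2.INTER_CUBIC))
```

```text
[ 40.  -68.   31.7  29.7  -4.    5.8  27.4  41.  -68.3  34. ]
[ 41.  -69.   31.7  30.   -5.8   6.4  27.2  42.  -69.2  34. ]
[ 42.  -69.5  31.7  30.2  -5.3   5.9  27.5  42.9 -69.8  34. ]
[ 43.  -70.   31.7  30.5  -7.    5.5  27.6  43.8 -70.4  34. ]
[ 44.  -70.5  31.7  30.7  -6.1   6.2  27.4  44.8 -70.9  34. ]
[ 44.5 -71.5  31.7  31.   -5.9   7.3  27.4  45.5 -71.7  34. ]
[ 31.2  -0.2   1.1   0.4  43.5 -70.5  34.5]
33.5667
```

View pics/c6.png

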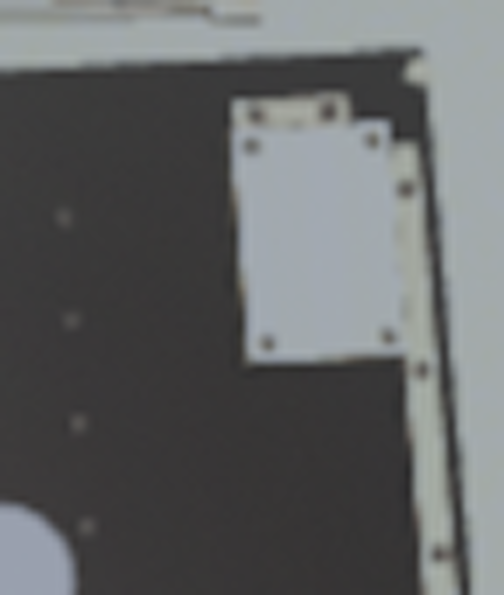

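The cassette sits flush on the rail (right edge, (392,140)-(405,354)) and on the end stop ((233,130)-(390,120)), parallel to both with no dark gap. I use the last picture to check the rest of the scene.

View pics/scene6.png

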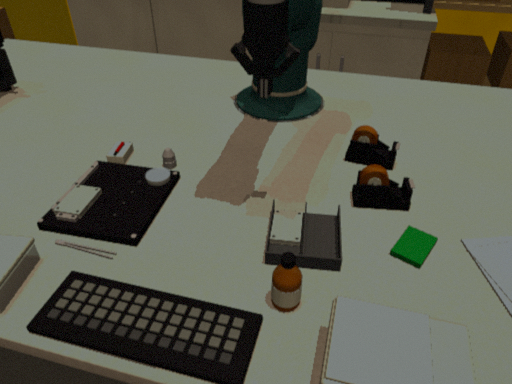

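The rest is as it should be: the dispenser stands clear at (382,190), the spare is still in its lane at (287,228), the cassette is home at (77,202), and nothing else has moved. The arm is free, so I hand in.

```bash
python3 -c "
from workcell import arm
print(arm.finish_job())"
```

```text
the job is handed in; nothing more can be done
None
```

The job is handed in: the dispenser stands clear of the lane and the cassette lies flat on the plate, seated against rail and end stop by camera and contact forces, about 34 s in and the rest unmoved.

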